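# Open the scraps bin by its lever and ease the lid shut

## Task

A colleague has trimmings for the taller of the two steel bins: press its front lever down with your fingertips until its lid is fully up, and keep it up for three seconds. Then let the lever come up slowly, taking three seconds or more, so that the lid closes completely and never drops or slams, and move clear. Only press the lever: do not touch either lid, grip or shift the bins, open the lower bin or disturb the other things on the counter.

Things in the scene. Friction and masses are not known exactly. Their poses are not given: they have to be found in the camera images.
- tall_bin: The taller bin, the one to open: steel counter bin, 150 mm deep (x), 200 mm wide (y), 190 mm tall to its rim, black foot, standing loose on the counter and heavy (5 kg). Origin: centre of its underside. Its own -x is its front, with the lever; +x is its back, where the lid is hinged.
- tall_pad (a point): Lever pad of the taller bin: centre of the top face of the black ribbed pad (40 x 42 x 8 mm) on the lever at the bin's front; at rest 99 mm above the counter, 180 mm in front of the bin's origin, 105 mm clear of its front face. The lever's pivot is 165 mm behind the pad, in the bin: the pad goes straight down (within 5 mm), 60 mm to its stop. Takes 1 to 6 N, less further down; let go, the lid's weight raises it.
- tall_lid (a joint): angle of the taller bin's flat steel lid (162 x 212 mm, top 201 mm above the counter when shut, hinged at the back rim): 0 shut, 1.08 rad fully up (lever at its stop). Linked: three times the angle the lever is pressed (0 to 0.36 rad), about 18 rad per metre of pad travel. Unheld it falls shut in under a second.
- low_bin: The lower bin, to be left shut: steel counter bin, 130 mm deep (x), 160 mm wide (y), 105 mm tall to its rim, black foot, standing loose on the counter and heavy (4 kg). Origin: centre of its underside. Its own -x is its front, with the lever; +x is its back, where the lid is hinged.
- low_pad (a point): Lever pad of the lower bin, to be left alone: same pad and height as that of the taller bin, 115 mm clear of its bin's front face.
- low_lid (a joint): angle of the lower bin's lid (142 mm by 172 mm, its top 116 mm above the counter when shut): 0 shut, grows as it opens.
- shaker: bystander: small amber salt shaker with a white cap, 40 mm across, 70 mm tall. Origin: centre of its underside.
- tray: bystander: shallow open steel tray, 150 x 110 mm, 45 mm tall. Origin: centre of its underside.
- tub: bystander: open white plastic tub, 150 x 120 mm, 80 mm tall. Origin: centre of its underside.

How it is judged:
By the outcome, as a careful person would: the job done as asked, in the order asked, and still so for the second after the job is handed in, with the robot touching nothing.
It also fails if it takes over 53 s, if anything falls off the work surface, if the arm or the gripper's body presses on something with over 40 N, if the wrist force passes 120 N, or if a joint passes its speed limit or range.

## Robot

A 6-joint arm with a two-finger parallel gripper is mounted at the origin on the work surface. World frame = base frame: x ahead of the robot, y to its left, z up, the work surface at z = 0. Lengths are in m, angles in rad, forces in N, time in s.
With the tool pointing down it reaches from about 0.25 to 0.775 m from the base axis. Payload 8.9 kg.
Tool frame: the origin (TCP) lies between the finger pads; the fingertips stand 11 mm ahead of it and the grasp point (between the pads) lies 8 mm behind it; z points along the fingers, x is the direction in which the jaws open and shut, and the axes are right-handed (so a half turn about z gives the same grasp; the last joint's range is limited). The gripper opens to 85 mm and grips with 20 to 120 N. Pads are 22 mm wide; open, the fingers measure 114 mm over their backs; the gripper's body (76 mm by 85 mm) begins 54 mm behind the grasp point. The pads swing forward as they close: fully open they stand 13 mm farther back than shut.
Start: joints at [-1.264, 0.291, -0.153, 1.127, 0, 1.431], TCP at [0.226, -0.474, 0.242] pointing down, gripper open.
Joint ranges: [-2.52, 2.52], [-0.91, 1.74], [-1.3, 1.37], [-1.96, 2.02], [-1.52, 1.47], [-3.14, 3.14]. Speed limits (rad/s): [2.22, 2.22, 2.79, 3.14, 3.14, 3.14].

## Interface

Orientations are given as [roll, pitch, yaw] about the fixed x, y, z axes, in that order (R = Rz(yaw) Ry(pitch) Rx(roll)).
In Python, from cell import observe, grab_frame, calibration, hand_in gives the robot as it stands.
- The arm moves only by the tool play_rows, never from a script. Its argument "increments" is one flat list of numbers, 7 for each row, row after row: the gripper's target within -1 to 1 (fully open at 1, half-way at 0, shut at -1), then the shift along the tool's x, y, z in mm, then the turn, a rotation vector about the tool's x, y, z in degrees. A call has 1 to 20 rows; each row is the pose to reach, as a shift and turn from the pose measured when the call began, along the tool's axes at that moment; what a row does not reach only later rows make up. A row lasts 1/12 s, in which the tool goes at most 41.7 mm and 7.16 degrees, less where a joint would pass 70% of its speed; a pose out of reach is approached as far as the arm can. A call with a gripper value outside its range is refused whole. The fingers move at their own pace and stop on an object; "squeeze" is the grip in N (left out, the last holds). Time passes only in rows, so rows that repeat a pose let the fingers close. It gives the time, the measured TCP pose, the force and the opening at its end, in the units of the state.
- observe(): the state, without advancing time (a new reading comes with each control period).
- grab_frame(name): name is "scene" or "side" or "wrist"; returns the picture (420x560x3 uint8, blue, green, red); there is no depth.
- calibration(name): a dict with "intrinsics" (3x3 intrinsics, pixels), "rvec" (rotation vector, rad) and "tvec" (3), from world to camera coordinates, as OpenCV has them; the wrist camera has in their place "hand_eye" (4x4, takes a point from camera to tool coordinates, whose origin is the TCP and whose axes are the tool frame's). Camera axes: x right, y down, z forward; pixel columns grow to the right and rows downward; lengths in m; the calibration is good to about 2 mm. A picture is of the moment at which its call begins: read the wrist's pose just before it. calibration takes no time and is no camera call.
- hand_in(): hands the job in, once; it reports no verdict.
The state is a dict: "time_s": time; "joint_pos": joint angles; "dq": joint speeds; "joint_torque": joint torques, N m; "tcp_pos": TCP position; "tool_rot": TCP orientation; "contact_force": force on the tool from outside, world axes, zero at the start; "wrist_torque": the same for the moment, N m; "width": opening from 0.0 (shut) to 1.0 (fully open).
Only numpy, scipy, OpenCV 4.12 (cv2) and the standard library are available. Lean on these libraries where they do the work, as an engineer would, in place of code of your own. Each camera call takes 0.05 s, during which the arm holds its last target. There are 200 camera calls.

## Working session

There is one attempt and no reset: what is moved stays moved. The work goes in short steps, Python scripts to look and compute and a tool call to move; the robot and the scene stay as the last step left them, time stands still between calls to the robot, and variables do not carry over. Pictures are saved under pics/ and viewed, about 8 in all and at most 12, crops included, and the job is handed in when it is done.

Besides the shell and the picture viewer there is one more tool, called after "Emit:" as name(argument=value, ...) on one line, values as JSON. play_rows: Moves the arm, as the interface text tells. Its arguments: {"type":"object","properties":{"increments":{"type":"array"},"squeeze":{"type":"number"}},"required":["increments"]}

```bash
mkdir -p pics
python3 - <<'E'
from cell import *
import cv2,numpy as np
o=observe();print({k:np.round(v,3).tolist() for k,v in o.items()})
for n in("scene","side"):
    cv2.imwrite(f"pics/{n}0.png",grab_frame(n));c=calibration(n);print(n,{k:np.round(v,3).tolist() for k,v in c.items()})
E
```

```text
{'time_s': 0.0, 'joint_pos': [-1.264, 0.291, -0.154, 1.127, 0.0, 1.432], 'dq': [0.0, 0.001, -0.001, 0.0, -0.001, 0.001], 'joint_torque': [0.001, -53.714, 33.137, 0.016, -0.0, -0.0], 'tcp_pos': [0.226, -0.473, 0.242], 'tool_rot': [-3.141, 0.001, -1.125], 'contact_force': [0.047, 0.549, 0.939], 'wrist_torque': [0.025, -0.025, 0.02], 'width': 1.0}
scene {'intrinsics': [[487.321, 0.0, 281.293], [0.0, 487.321, 212.157], [0.0, 0.0, 1.0]], 'rvec': [1.198, 2.091, -1.111], 'tvec': [0.291, -0.147, 1.923]}
side {'intrinsics': [[533.506, 0.0, 275.558], [0.0, 533.506, 211.134], [0.0, 0.0, 1.0]], 'rvec': [2.259, -0.089, 0.03], 'tvec': [-0.582, 0.14, 1.868]}
```

View pics/scene0.png

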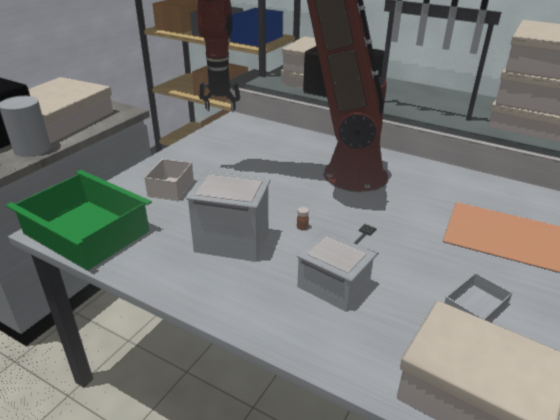

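View pics/side0.png

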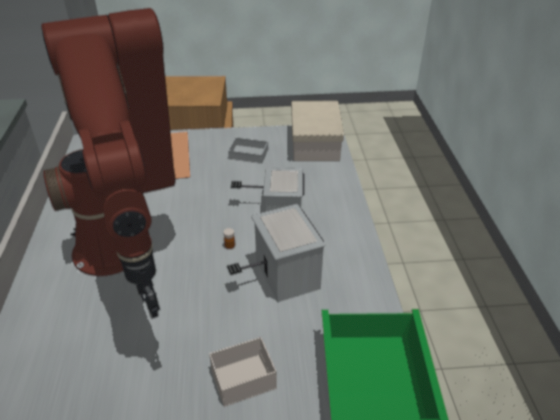

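Side view: the tall bin's pad is at about (234,269), the low bin's pad at (236,185), the shaker at (229,238) and the tub at (243,370). The scene view hides the tall pad behind its bin.

```bash
cat > h.py <<'E'
from cell import *
import cv2,numpy as np
def ray(n,uv,z):
    c=calibration(n);R=cv2.Rodrigues(np.array(c["rvec"],float))[0];t=np.array(c["tvec"],float).ravel()
    d=R.T@np.linalg.inv(c["intrinsics"])@[*uv,1];o=-R.T@t
    return o+d*(z-o[2])/d[2]
E
python3 - <<'E'
from h import *
im=cv2.imread("pics/side0.png")
cv2.imwrite("pics/sidecrop.png",cv2.resize(im[150:310,190:350],None,fx=3.75,fy=3.75,interpolation=cv2.INTER_CUBIC))
g=im.max(axis=2).astype(np.uint8)
m=(g<60).astype(np.uint8)
n,l,s,c=cv2.connectedComponentsWithStats(m[150:310,215:290])
for i in range(1,n):
    if s[i,4]>15:
        p=c[i]+[215,150];print(s[i]+[215,150,0,0,0],p.round(1),ray("side",p,.095).round(3))
print("shaker",ray("side",(229,232),.07))
E
```

```text
[232 183   9   4  29] [235.9 184.7] [0.452 0.224 0.095]
[261 256   7  20  75] [265.1 265.3] [ 0.535 -0.208  0.095]
[230 265  11   9  52] [234.6 269.2] [ 0.44  -0.217  0.095]
shaker [ 0.42222796 -0.01274318  0.07      ]
```

View pics/sidecrop.png

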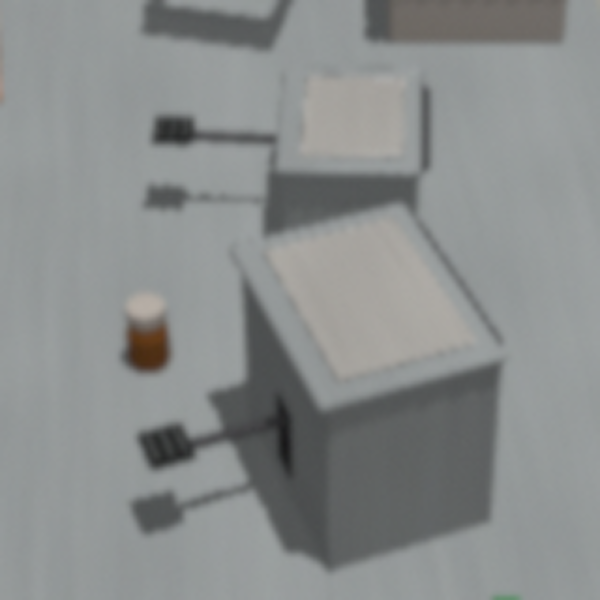

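The crop shows the tall lid's corners at (232,248), (325,410), (503,352) and (403,203), with the pad centred near (166,445).

Run:
```python
from h import *
f=lambda u,v,z:ray("side",(190+u/3.75,150+v/3.75),z)[:2]
a,b,c,d=[f(*p,.201) for p in((232,248),(325,410),(503,352),(403,203))]
print(a,b,c,d,np.linalg.norm(a-b),np.linalg.norm(b-c))
ex=(c+d-a-b);print("yaw from sides",np.degrees(np.arctan2(ex[1],ex[0])))
ey=a+d-b-c;print("yaw from y",np.degrees(np.arctan2(-ey[0],ey[1])))
ctr=(a+b+c+d)/4;y=np.arctan2(ex[1],ex[0]);print("ctr",ctr,"pad pred",ctr-.18*np.array([np.cos(y),np.sin(y)]))
print("pad top",f(166,444,.099))
```

```text
[ 0.50256772 -0.0906823 ] [ 0.5663023  -0.29111178] [ 0.71265751 -0.23767071] [ 0.6534387  -0.04245783] 0.21031898377328215 0.15580692346741454
yaw from sides 18.883135459139385
yaw from y 17.26362445059176
ctr [ 0.60874156 -0.16548066] pad pred [ 0.43842904 -0.22373566]
pad top [ 0.43888345 -0.21719014]
```

Emit:
play_rows(increments=[-1,-5,-10,0,0,0,0,-1,-15,-33,0,0,0,1,-1,-28,-61,0,0,0,2,-1,-41,-90,0,0,0,2,-1,-55,-120,0,0,0,3,-1,-69,-150,0,0,0,4,-1,-83,-181,0,0,0,5,-1,-97,-211,0,0,0,6,-1,-110,-240,0,0,0,7,-1,-121,-265,0,0,0,7,-1,-130,-285,0,0,0,7,-1,-136,-297,0,0,0,7,-1,-138,-301,0,0,0,7,-1,-138,-301,0,0,0,7,-1,-138,-301,0,0,0,7])

```text
time_s: 1.35
tcp_pos: [0.438, -0.219, 0.2419]
tool_rot: [3.141, 0.001, -1.247]
contact_force: [0.4, 0.3, 0.5]
width: -0.003
```

Run:
```python
from h import *
o=observe();print({k:np.round(v,4).tolist() for k,v in o.items()})
w=grab_frame("wrist");s=grab_frame("side");sc=grab_frame("scene")
cv2.imwrite("pics/w1.png",w);cv2.imwrite("pics/s1.png",s)
c=calibration("wrist");print({k:np.round(v,4).tolist() for k,v in c.items()})
K=np.array(c["intrinsics"]);H=np.array(c["hand_eye"])
from scipy.spatial.transform import Rotation as Ro
R=Ro.from_euler("xyz",o["tool_rot"]).as_matrix()
def px(P):
    q=np.linalg.inv(H)@np.r_[R.T@(np.array(P)-o["tcp_pos"]),1];u=K@q[:3];return u[:2]/u[2]
print("pad expected px",px([.439,-.218,.099]),"tip",px(np.array(o["tcp_pos"])+R@[0,0,.011]))
```

```text
{'time_s': 1.35, 'joint_pos': [-0.6133, 0.225, -0.2431, 1.104, 0.0004, 2.2043], 'dq': [-0.0219, 0.0002, 0.0012, -0.0007, 0.0005, -0.0027], 'joint_torque': [1.1818, -48.8816, 32.9218, 0.0268, 0.0801, 0.073], 'tcp_pos': [0.438, -0.219, 0.2419], 'tool_rot': [3.1412, 0.0013, -1.2468], 'contact_force': [0.4124, 0.3283, 0.5217], 'wrist_torque': [-0.0265, -0.023, 0.0406], 'width': -0.0034}
{'intrinsics': [[295.1692, 0.0, 287.6951], [0.0, 295.1692, 210.6073], [0.0, 0.0, 1.0]], 'hand_eye': [[1.0, 0.0009, -0.0001, 0.0001], [-0.0008, 0.9548, 0.2974, -0.0749], [0.0004, -0.2974, 0.9548, -0.1325], [0.0, 0.0, 0.0, 1.0]]}
pad expected px [287.1814341  198.53312638] tip [287.44343556 264.04334238]
```

View pics/w1.png

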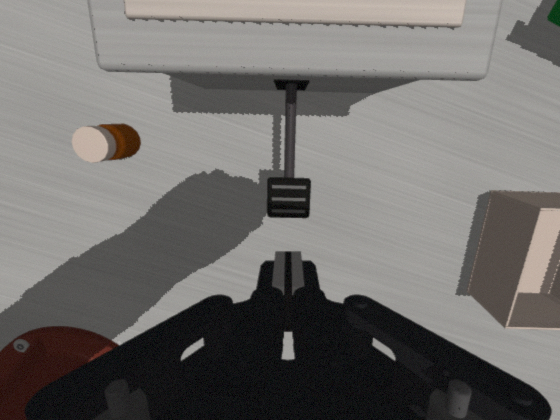

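The pad is at (289,197), within 2 px of the predicted spot, so I go straight down to just above it.

Emit:
play_rows(increments=[-1,0,0,5,0,0,0,-1,1,0,18,0,0,0,-1,1,0,34,0,0,0,-1,1,0,50,0,0,0,-1,1,0,66,0,0,0,-1,1,0,82,0,0,0,-1,1,0,97,0,0,0,-1,1,0,110,0,0,0,-1,1,0,118,0,0,0,-1,1,0,122,0,0,0,-1,1,0,122,0,0,0,-1,1,0,122,0,0,0])

```text
time_s: 2.5
tcp_pos: [0.4382, -0.2208, 0.1203]
tool_rot: [-3.142, 0.001, -1.249]
contact_force: [-0.1, -0.2, -0.0]
width: 0.004
```

Emit:
play_rows(increments=[-1,0,0,2,0,0,0,-1,0,0,4,0,0,0,-1,0,0,6,0,0,0,-1,0,0,8,0,0,0,-1,0,0,10,0,0,0,-1,0,0,12,0,0,0,-1,0,0,14,0,0,0,-1,0,0,16,0,0,0,-1,0,0,18,0,0,0,-1,0,0,20,0,0,0,-1,0,0,20,0,0,0])

```text
time_s: 3.42
tcp_pos: [0.4376, -0.221, 0.1001]
tool_rot: [3.14, 0.001, -1.249]
contact_force: [-4.1, -1.9, 6.3]
width: 0.0
```

Run:
```python
from h import *
o=observe();print(np.round(o["tcp_pos"],4),np.round(o["contact_force"],2))
s=grab_frame("side");w=grab_frame("wrist")
cv2.imwrite("pics/b2.png",np.hstack([cv2.resize(s[150:310,150:350],None,fx=2.5,fy=2.5),cv2.resize(w[:,:],(300,225)).copy() if 0 else cv2.resize(w,(300,400))]))
```

```text
[ 0.4376 -0.221   0.1001] [-4.14 -1.89  6.29]
```

View pics/b2.png

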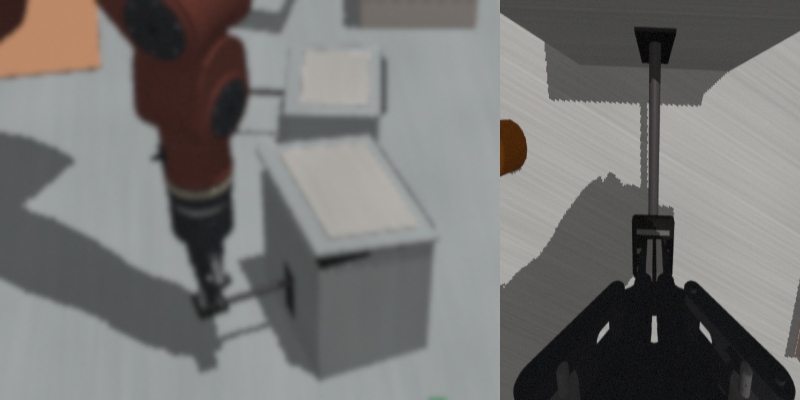

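The side view shows the lid just starting to open, with the fingertips on the pad. I keep pressing.

Emit:
play_rows(increments=[-1,0,1,2,0,0,0,-1,0,2,4,0,0,0,-1,0,2,7,0,0,0,-1,0,2,10,0,0,0,-1,0,2,13,0,0,0,-1,0,2,16,0,0,0,-1,0,2,19,0,0,0,-1,0,2,22,0,0,0,-1,0,2,25,0,0,0,-1,0,2,28,0,0,0,-1,0,2,31,0,0,0,-1,0,1,34,0,0,0,-1,0,1,36,0,0,0,-1,0,0,38,0,0,0,-1,0,0,40,0,0,0,-1,0,0,41,0,0,0,-1,0,0,41,0,0,0])

```text
time_s: 4.93
tcp_pos: [0.4377, -0.2207, 0.0591]
tool_rot: [3.141, 0.001, -1.249]
contact_force: [-1.6, -0.7, 1.4]
width: -0.001
```

Emit:
play_rows(increments=[-1,0,0,1,0,0,0,-1,0,0,2,0,0,0,-1,0,0,3,0,0,0,-1,0,0,4,0,0,0,-1,0,0,4,0,0,0])

```text
time_s: 5.35
tcp_pos: [0.4379, -0.2206, 0.055]
tool_rot: [3.141, 0.001, -1.249]
contact_force: [0.3, 0.3, 1.8]
width: 0.0
```

Emit:
play_rows(increments=[-1,0,0,1,0,0,0,-1,0,0,2,0,0,0,-1,0,0,2,0,0,0])

```text
time_s: 5.6
tcp_pos: [0.438, -0.2206, 0.0528]
tool_rot: [3.141, 0.001, -1.249]
contact_force: [-0.5, 0.1, 1.1]
width: 0.001
```

Emit:
play_rows(increments=[-1,0,0,1,0,0,0,-1,0,0,1,0,0,0])

```text
time_s: 5.77
tcp_pos: [0.4382, -0.2207, 0.0519]
tool_rot: [-3.141, 0.001, -1.249]
contact_force: [-0.9, 0.8, 5.0]
width: 0.001
```

Emit:
play_rows(increments=[-1,0,0,0.5,0,0,0,-1,0,0,0.5,0,0,0])

```text
time_s: 5.93
tcp_pos: [0.4382, -0.2206, 0.0518]
tool_rot: [-3.141, 0.001, -1.249]
contact_force: [-1.4, 0.9, 9.4]
width: -0.002
```

Run:
```python
from h import *
o=observe();print(np.round(o["tcp_pos"],4),np.round(o["contact_force"],2))
s=grab_frame("side");sc=grab_frame("scene")
cv2.imwrite("pics/b3.png",np.hstack([cv2.resize(s[120:310,150:350],(400,380)),cv2.resize(sc[100:290,130:330],(400,380))]))
```

```text
[ 0.4382 -0.2206  0.0518] [-1.44  0.88  9.42]
```

View pics/b3.png

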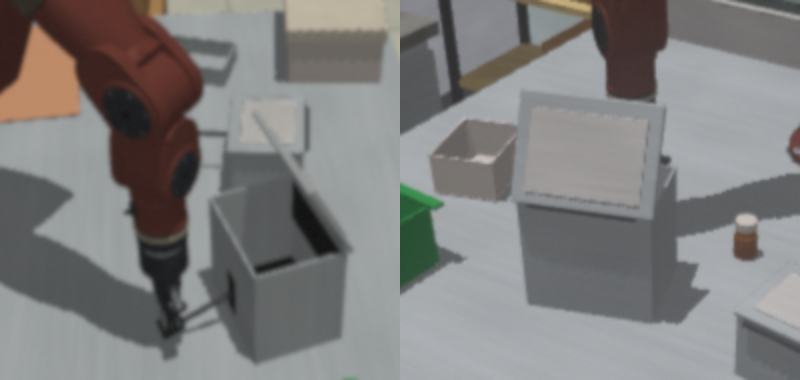

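The lid stands fully up and the lever is against its stop: force rises with no more travel. I hold it for about 4 s.

Emit:
play_rows(increments=[-1,0,0,0.5,0,0,0,-1,0,0,0.5,0,0,0,-1,0,0,0.5,0,0,0,-1,0,0,0.5,0,0,0,-1,0,0,0.5,0,0,0,-1,0,0,0.5,0,0,0,-1,0,0,0.5,0,0,0,-1,0,0,0.5,0,0,0,-1,0,0,0.5,0,0,0,-1,0,0,0.5,0,0,0,-1,0,0,0.5,0,0,0,-1,0,0,0.5,0,0,0,-1,0,0,0.5,0,0,0,-1,0,0,0.5,0,0,0,-1,0,0,0.5,0,0,0,-1,0,0,0.5,0,0,0,-1,0,0,0.5,0,0,0,-1,0,0,0.5,0,0,0,-1,0,0,0.5,0,0,0,-1,0,0,0.5,0,0,0])

```text
time_s: 7.7
tcp_pos: [0.4382, -0.2207, 0.0517]
tool_rot: [-3.141, 0.001, -1.249]
contact_force: [-2.0, 0.8, 9.5]
width: -0.002
```

Emit:
play_rows(increments=[-1,0,0,0.5,0,0,0,-1,0,0,0.5,0,0,0,-1,0,0,0.5,0,0,0,-1,0,0,0.5,0,0,0,-1,0,0,0.5,0,0,0,-1,0,0,0.5,0,0,0,-1,0,0,0.5,0,0,0,-1,0,0,0.5,0,0,0,-1,0,0,0.5,0,0,0,-1,0,0,0.5,0,0,0,-1,0,0,0.5,0,0,0,-1,0,0,0.5,0,0,0,-1,0,0,0.5,0,0,0,-1,0,0,0.5,0,0,0,-1,0,0,0.5,0,0,0,-1,0,0,0.5,0,0,0,-1,0,0,0.5,0,0,0,-1,0,0,0.5,0,0,0,-1,0,0,0.5,0,0,0,-1,0,0,0.5,0,0,0])

```text
time_s: 9.37
tcp_pos: [0.4382, -0.2207, 0.0517]
tool_rot: [-3.141, 0.0, -1.249]
contact_force: [-2.4, 1.5, 10.9]
width: 0.001
```

Emit:
play_rows(increments=[-1,0,0,0.5,0,0,0,-1,0,0,0.5,0,0,0,-1,0,0,0.5,0,0,0,-1,0,0,0.5,0,0,0,-1,0,0,0.5,0,0,0,-1,0,0,0.5,0,0,0,-1,0,0,0.5,0,0,0,-1,0,0,0.5,0,0,0])

```text
time_s: 10.03
tcp_pos: [0.4382, -0.2207, 0.0517]
tool_rot: [-3.141, 0.0, -1.248]
contact_force: [-1.6, 0.6, 10.6]
width: 0.001
```

Held for over 4 s. Now the slow release at 1 mm per row (12 mm/s).

Emit:
play_rows(increments=[-1,0,0,-0.5,0,0,0,-1,0,0,-1,0,0,0,-1,0,0,-2,0,0,0,-1,0,0,-3,0,0,0,-1,0,0,-4,0,0,0,-1,0,0,-5,0,0,0,-1,0,0,-6,0,0,0,-1,0,0,-7,0,0,0,-1,0,0,-8,0,0,0,-1,0,0,-9,0,0,0,-1,0,0,-10,0,0,0,-1,0,0,-11,0,0,0,-1,0,0,-12,0,0,0,-1,0,0,-13,0,0,0,-1,0,0,-14,0,0,0,-1,0,0,-15,0,0,0,-1,0,0,-16,0,0,0,-1,0,0,-17,0,0,0,-1,0,0,-18,0,0,0,-1,0,0,-19,0,0,0])

```text
time_s: 11.7
tcp_pos: [0.4382, -0.2207, 0.0708]
tool_rot: [-3.141, 0.0, -1.249]
contact_force: [-3.1, -1.3, 3.0]
width: -0.003
```

Emit:
play_rows(increments=[-1,0,0,-1,0,0,0,-1,0,0,-2,0,0,0,-1,0,0,-3,0,0,0,-1,0,0,-4,0,0,0,-1,0,0,-5,0,0,0,-1,0,0,-6,0,0,0,-1,0,0,-7,0,0,0,-1,0,0,-8,0,0,0,-1,0,0,-9,0,0,0,-1,0,0,-10,0,0,0,-1,0,0,-11,0,0,0,-1,0,0,-12,0,0,0,-1,0,0,-13,0,0,0,-1,0,0,-14,0,0,0,-1,0,0,-15,0,0,0,-1,0,0,-16,0,0,0,-1,0,0,-17,0,0,0,-1,0,0,-18,0,0,0,-1,0,0,-19,0,0,0,-1,0,0,-20,0,0,0])

```text
time_s: 13.37
tcp_pos: [0.4386, -0.2206, 0.091]
tool_rot: [-3.14, 0.0, -1.248]
contact_force: [0.2, 2.2, 4.7]
width: -0.004
```

Emit:
play_rows(increments=[-1,0,0,-0.7,0,0,0,-1,0,0,-1.4,0,0,0,-1,0,0,-2.1,0,0,0,-1,0,0,-2.8,0,0,0,-1,0,0,-3.5,0,0,0,-1,0,0,-4.2,0,0,0,-1,0,0,-4.9,0,0,0,-1,0,0,-5.6,0,0,0,-1,0,0,-6.3,0,0,0,-1,0,0,-7,0,0,0,-1,0,0,-7.7,0,0,0,-1,0,0,-8.4,0,0,0,-1,0,0,-9.1,0,0,0,-1,0,0,-9.8,0,0,0,-1,0,0,-10.5,0,0,0,-1,0,0,-11.2,0,0,0,-1,0,0,-11.9,0,0,0,-1,0,0,-12.6,0,0,0,-1,0,0,-13.3,0,0,0,-1,0,0,-14,0,0,0])

```text
time_s: 15.03
tcp_pos: [0.4386, -0.2207, 0.1051]
tool_rot: [-3.14, -0.0, -1.248]
contact_force: [2.2, -0.5, 4.6]
width: 0.003
```

Emit:
play_rows(increments=[-1,0,0,-0.5,0,0,0,-1,0,0,-1,0,0,0,-1,0,0,-1.5,0,0,0,-1,0,0,-2,0,0,0,-1,0,0,-2.5,0,0,0,-1,0,0,-3,0,0,0,-1,0,0,-3.5,0,0,0,-1,0,0,-4,0,0,0,-1,0,0,-4.5,0,0,0,-1,0,0,-5,0,0,0,-1,0,0,-5.5,0,0,0,-1,0,0,-6,0,0,0,-1,0,0,-6.5,0,0,0,-1,0,0,-7,0,0,0,-1,0,0,-7.5,0,0,0,-1,0,0,-8,0,0,0,-1,0,0,-8.5,0,0,0,-1,0,0,-9,0,0,0,-1,0,0,-9.5,0,0,0,-1,0,0,-10,0,0,0])

```text
time_s: 16.7
tcp_pos: [0.4386, -0.2207, 0.1152]
tool_rot: [-3.14, -0.0, -1.248]
contact_force: [0.7, -0.0, -0.1]
width: -0.0
```

The force is back to zero, so the tip is off the pad. I rise and back off.

Emit:
play_rows(increments=[-1,0,0,-5,0,0,0,-1,0,0,-15,0,0,0,-1,0,0,-28,0,0,0,-1,0,0,-42,0,0,0,-1,0,0,-58,0,0,0,-1,0,5,-74,0,0,0,-1,0,15,-90,0,0,0,-1,0,28,-105,0,0,0,-1,0,42,-118,0,0,0,-1,0,58,-125,0,0,0,-1,0,70,-130,0,0,0,-1,0,78,-130,0,0,0,-1,0,80,-130,0,0,0,-1,0,80,-130,0,0,0,-1,0,80,-130,0,0,0])

```text
time_s: 17.95
tcp_pos: [0.3626, -0.246, 0.2446]
tool_rot: [-3.14, 0.001, -1.249]
contact_force: [-0.0, 0.2, 0.5]
width: -0.0
```

Run:
```python
from h import *
o=observe();print(np.round(o["tcp_pos"],4),np.round(o["contact_force"],2))
s=grab_frame("side");s0=cv2.imread("pics/side0.png");sc=grab_frame("scene");c0=cv2.imread("pics/scene0.png")
print("lid/bin diff side",cv2.absdiff(s,s0)[200:300,255:325].max(),"scene",cv2.absdiff(sc,c0)[170:260,185:275].max(),"low",cv2.absdiff(sc,c0)[235:305,295:380].max())
cv2.imwrite("pics/b4.png",np.hstack([cv2.resize(s[120:310,150:350],(400,380)),cv2.resize(sc[100:290,130:330],(400,380))]))
```

```text
[ 0.3626 -0.246   0.2446] [-0.04  0.24  0.54]
lid/bin diff side 5 scene 79 low 8
```

View pics/b4.png

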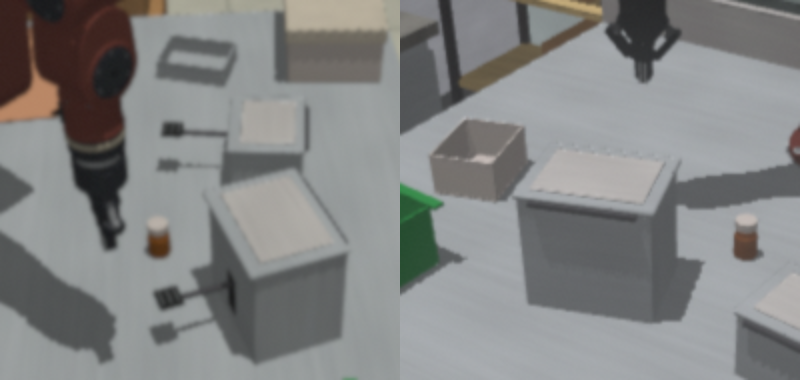

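The lid is shut, and both bins and the bystanders look unmoved. The side view matches the start within noise. The large scene difference fits the arm's moved shadow beside the bin.

```bash
python3 -c "from cell import hand_in;print(hand_in())"
```

```text
the job is handed in; nothing more can be done
None
```

I opened the taller bin by its lever, closed it again slowly, and handed the job in at about 18 s of the 53 s limit.

- **Opening:** I pressed the pad with the closed fingertips until the lever met its stop. Force rose to about 10 N with no further travel, and both cameras showed the lid fully up.
- **Holding:** The lid stayed up for about 4 s.
- **Closing:** I let the lever up over roughly 6 s. The fingertips were still touching the pad at the readings between moves until near the top, and the force was back to zero by the end. I then moved clear.

**Last checks:**
- **Side view:** The lid is shut. The bin region matches the starting picture within noise (difference of 5 out of 255 at most).
- **Low bin:** It is shut and unchanged (difference of 8 at most).
- **Other things:** The shaker, tray and tub looked undisturbed by eye.
- **Disagreement:** The scene view differed by up to 79 around the tall bin. I put this down to the arm's shadow having moved beside it, judging by eye only.

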